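# Pair the rubber mounts with their base plates

### The job

Four rubber mounts (black rubber between steel plates, a stud on top) and their four base plates lie mixed up among other parts: stand each mount upright, stud up, in the middle of the base plate that has its own outline, large round on large round, small round on small round, square on square and oblong on oblong. Turn the square and the oblong mount so that their sides run parallel to those of their plates. Leave the black filter canister and the metal cup standing where they are.

Things in the scene. Friction and masses are not known exactly. Their poses are not given: they have to be found in the camera images.
- mount_large_center (a point): Loose rubber-and-steel mount standing on the table: black rubber between two 4 mm steel plates, a round one 56 mm in diameter; body 40 mm high, with a 10 mm thick brass-coloured stud standing 12 mm higher in the middle of the top (52 mm overall). 220 g or so. The point is its centre, half-way up the body (20 mm over its underside); z is up. Yaw is of no matter.
- mount_small_center (a point): Loose rubber-and-steel mount standing on the table: black rubber between two 4 mm steel plates, a round one 34 mm in diameter; body 40 mm high, with a 10 mm thick brass-coloured stud standing 12 mm higher in the middle of the top (52 mm overall). 90 g or so. The point is its centre, half-way up the body (20 mm over its underside); z is up. Yaw is of no matter.
- mount_square_center (a point): Loose rubber-and-steel mount standing on the table: black rubber between two 4 mm steel plates, a square one 44 x 44 mm; body 40 mm high, with a 10 mm thick brass-coloured stud standing 12 mm higher in the middle of the top (52 mm overall). 180 g or so. The point is its centre, half-way up the body (20 mm over its underside); z is up. x and y are square to its sides.
- mount_oblong_center (a point): Loose rubber-and-steel mount standing on the table: black rubber between two 4 mm steel plates, an oblong one 64 mm long (its x) by 32 mm wide (its y); body 40 mm high, with a 10 mm thick brass-coloured stud standing 12 mm higher in the middle of the top (52 mm overall). 180 g or so. The point is its centre, half-way up the body (20 mm over its underside); z is up. Grasp it across the 32 mm.
- plate_large: Fixed flat dark grey steel base plate, 5 mm thick, round, 88 mm in diameter, lying on the table, with three small bolt holes (pale, 7 mm) near its edge. Origin at the centre of its underside, z up. The large round mount belongs on it.
- plate_small: Fixed flat dark grey steel base plate, 5 mm thick, round, 64 mm in diameter, lying on the table, with three small bolt holes (pale, 7 mm) near its edge. Origin at the centre of its underside, z up. The small round mount belongs on it.
- plate_square: Fixed flat dark grey steel base plate, 5 mm thick, square, 74 x 74 mm, lying on the table, with four small bolt holes (pale, 7 mm) near its edge. Origin at the centre of its underside, z up. x and y are square to its sides. The square mount belongs on it, sides parallel (any quarter turn).
- plate_oblong: Fixed flat dark grey steel base plate, 5 mm thick, oblong, 98 mm long (its x) by 62 mm wide (its y), lying on the table, with four small bolt holes (pale, 7 mm) near its edge. Origin at the centre of its underside, z up. The oblong mount belongs on it, long sides parallel (either way round).
- canister_center (a point): Loose black filter canister, not a mount: round, 58 mm in diameter, 62 mm high with a rounded top, no stud, no steel plates. The point is its centre, half-way up. To be left standing.
- cup_center (a point): Loose grey metal cup, open at the top, 58 mm across the rim, 58 mm high. The point is its centre, half-way up. To be left standing.

How it is judged (in metres and radians):
At the end, for the whole second after the job is handed in: Each mount stands upright (0.1 rad), at rest, on the plate of its own outline, within 12 mm of its centre, its own centre 21 to 29 mm over the plate's underside; square and oblong parallel to their plates within 0.26 rad; canister and cup upright (0.2 rad) within 20 mm of their start (horizontal distance between mount_large_center and plate_large below 0.012 m and z of mount_large_center in the frame of plate_large between 0.021 and 0.029 m and angle between each of mount_large_center, mount_small_center, mount_square_center, mount_oblong_center's own z axis and vertical below 0.1 rad and linear speed of each of mount_large, mount_small, mount_square, mount_oblong below 0.02 m/s and horizontal distance between mount_small_center and plate_small below 0.012 m and z of mount_small_center in the frame of plate_small between 0.021 and 0.029 m and horizontal distance between mount_square_center and plate_square below 0.012 m and z of mount_square_center in the frame of plate_square between 0.021 and 0.029 m and horizontal distance between mount_oblong_center and plate_oblong below 0.012 m and z of mount_oblong_center in the frame of plate_oblong between 0.021 and 0.029 m and (angle between the x axis of mount_square_center and the x axis of plate_square, either way round below 0.26 rad or angle between the x axis of mount_square_center and the y axis of plate_square, either way round below 0.26 rad) and angle between the x axis of mount_oblong_center and the x axis of plate_oblong, either way round below 0.26 rad and distance of each of canister_center, cup_center from where it was at the start of the episode below 0.02 m and angle between each of canister_center, cup_center's own z axis and vertical below 0.2 rad); the robot touches nothing.
It fails at once if the filter canister is shifted by more than 20 mm or tipped (distance of canister_center from where it was at the start of the episode above 0.02 m or angle between canister_center's own z axis and vertical above 0.5 rad).
It fails at once if the metal cup is shifted by more than 20 mm or tipped (distance of cup_center from where it was at the start of the episode above 0.02 m or angle between cup_center's own z axis and vertical above 0.5 rad).
It also fails if it takes over 104 s, if anything falls off the work surface, if the arm or the gripper's body presses on something with over 40 N, if the wrist force passes 120 N, or if a joint passes its speed limit or range.

### The arm

A 6-joint arm with a two-finger parallel gripper is mounted at the origin on the work surface. World frame = base frame: x ahead of the robot, y to its left, z up, the work surface at z = 0. Lengths are in m, angles in degrees, forces in N, time in s.
With the tool pointing down it reaches from about 0.4 to 0.825 m from the base axis. Payload 7 kg.
Tool frame: the origin (TCP) lies midway between the tips of the shut fingers; the grasp point (between the pads) lies 19 mm behind it; z points along the fingers, y is the line along which they close (so a half turn about z gives the same grasp; the last joint's range is limited). The gripper opens to 88 mm and grips with 3 to 60 N. Pads are 19 mm wide; open, the fingers measure 130 mm over their backs; the gripper's body (78 mm by 193 mm) begins 47 mm behind the grasp point.
Start: joints at [92.768, 20.546, 0.682, 0, -70.136, -16.507], TCP at [0.16, 0.656, 0.227] pointing down, gripper open.
Joint ranges: [-176.03, 176.03], [-82.01, 121.73], [-58.28, 71.71], [-173.87, 95.51], [-174.79, -0.11], [-173.66, 173.66]. Speed limits (degrees/s): [136.94, 136.94, 172.46, 180, 180, 180].

### API

Orientations are given as [roll, pitch, yaw] about the fixed x, y, z axes, in that order (R = Rz(yaw) Ry(pitch) Rx(roll)).
In Python, from plant import r gives the robot as it stands. The module is installed in compiled form; this text tells all that it offers.
- The arm moves only by the tool play_rows, never from a script. Its argument "rows" is a list of rows, each an object with "slide": the shift along the tool's x, y, z as a fraction of full scale, a list of three; "delta_rot": the turn, a rotation vector about the tool's x, y, z as a fraction of full scale, a list of three; "fingers": the opening, from -1 (shut) to 1 (fully open). In form: [{"slide": [x, y, z], "delta_rot": [rx, ry, rz], "fingers": fingers}, ...]. A call has 1 to 8 rows; each row shifts and turns the commanded pose from where the row before left it, along the tool's axes as they then stand; what a row does not reach is not made up. Full scale, the value 1, is 0.15 m for a shift and 0.08 rad for a turn. A row lasts 1/8 s, in which the tool goes at most 62.5 mm and 10.7 degrees, less where a joint would pass 70% of its speed; a pose out of reach is approached as far as the arm can. A call with a number of a shift or a turn outside -1 to 1 is refused whole. A call with a gripper value outside its range is refused whole. The fingers move at their own pace and stop on an object; "squeeze" is the grip in N (left out, the last holds). Time passes only in rows, so rows that do not move let the fingers close. It gives the time, the measured TCP pose, the force, the opening and the grip force at its end, in the units of the state.
- r.get_state(): the state, without advancing time (a new reading comes with each control period).
- r.capture(name): name is "scene" or "top"; returns a dict with "image" (400x640x3 uint8, blue, green, red), "fx", "fy", "cx", "cy" (pixels), "R" (3x3) and "t" (3): a world point X has camera coordinates R X + t. Camera axes: x right, y down, z forward; pixel columns grow to the right and rows downward; lengths in m; the calibration is good to about 2 mm. A picture is of the moment at which its call begins. There is no depth.
- r.close_job(): hands the job in; it is judged then, once.
The state is a dict: "time_s": time; "joints": joint angles; "qd": joint speeds; "joint_torque": joint torques, N m; "tcp_pos": TCP position; "eef_rot": TCP orientation; "contact_force": force on the tool from outside, world axes, zero at the start; "moment": the same for the moment, N m; "gripper_width": finger opening in m; "gripper_force": force on a finger pad.
Only numpy, scipy, OpenCV 4.12 (cv2) and the standard library are available. Lean on these libraries where they do the work, as an engineer would, in place of code of your own. Each camera call takes 0.05 s, during which the arm holds its last target. There are 200 camera calls.

## Working session

There is one attempt and no reset: what is moved stays moved. The work goes in short steps, Python scripts to look and compute and a tool call to move; the robot and the scene stay as the last step left them, time stands still between calls to the robot, and variables do not carry over. Pictures are saved under pics/ and viewed, at most 14 in all, crops included, and the job is handed in when it is done.

Besides the shell and the picture viewer there is one more tool, called after "Call:" as name(argument=value, ...) on one line, values as JSON. play_rows: Moves the arm, as the interface text tells. Shift numbers are shares of 0.15 m and turn numbers shares of 0.08 rad, none past 1 either way. Its arguments: {"type":"object","properties":{"rows":{"type":"array"},"squeeze":{"type":"number"}},"required":["rows"]}

```bash
mkdir -p pics; python3 - <<'E'
from plant import r
import cv2,pickle
for n in("top","scene"):
    c=r.capture(n); pickle.dump(c,open(n+".pkl","wb")); cv2.imwrite(f"pics/{n}0.png",c["image"])
    print(n,c["fx"],c["cx"],c["cy"],c["R"],c["t"])
print(r.get_state())
E
```

```text
top 408.96883629964475 317.48048218348754 200.59888443526998 [[-0.00172457 -0.99999628 -0.00211218]
 [-0.99500779  0.00192672 -0.09977865]
 [ 0.09978234  0.00192956 -0.99500742]] [0.02031118 0.5443466  1.05920114]
scene 415.1174154275357 317.31278258988493 198.6559918926697 [[-0.47215898  0.88150046  0.00477765]
 [ 0.6447382   0.34902768 -0.68006789]
 [-0.60114769 -0.31801983 -0.73313358]] [ 0.2495563  -0.28997175  1.44823444]
{'time_s': 0.1, 'joints': array([ 9.27665165e+01,  2.05877407e+01,  6.36274540e-01, -1.73263000e-02,
       -7.01362437e+01, -1.65076201e+01]), 'qd': array([ 0.03964659, -0.11472394,  0.02151744, -0.06392868,  0.0357049 ,
       -0.03684733]), 'joint_torque': array([-1.45647824e-03, -5.84163558e+01,  2.93750256e+01,  7.01550275e+00,
        1.01607552e-02, -4.89055708e-05]), 'tcp_pos': array([0.16025421, 0.65522309, 0.22569217]), 'eef_rot': array([ 1.79911277e+02, -9.30724093e-03, -1.37469961e+01]), 'contact_force': array([ 0.07421317, -0.3145434 ,  0.23711203]), 'moment': array([ 0.01401569, -0.03877859,  0.01250232]), 'gripper_force': 0.0, 'gripper_width': 0.08761230720860168}
```

View pics/top0.png

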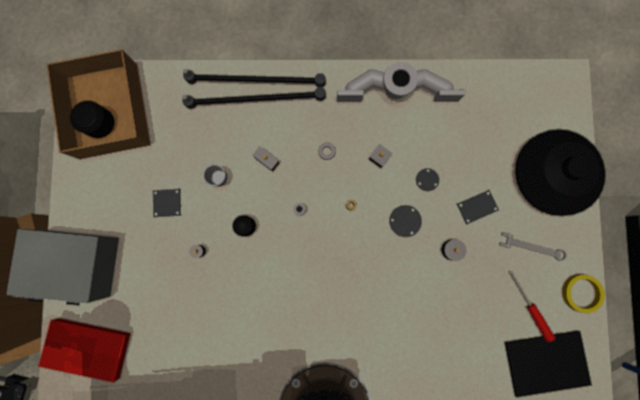

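View pics/scene0.png

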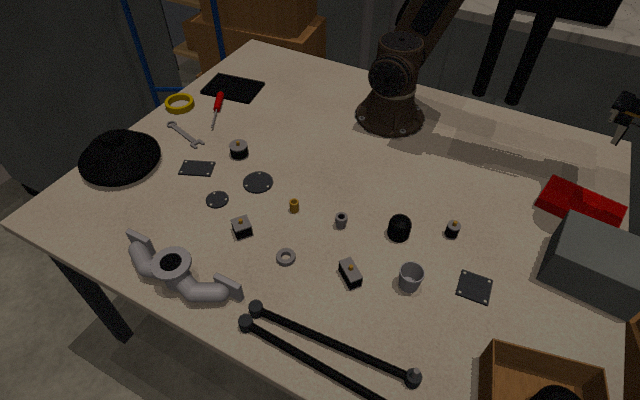

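The top view shows, in (u,v) pixels, the mounts: oblong (266,158), square (380,156), large (454,250) and small (198,251). The plates are square (167,203), small (428,180), large (405,221) and oblong (478,207). The cup is at (217,175) and the canister at (244,226).

```bash
cat > h.py <<'E'
import numpy as np,cv2,pickle
def ray(c,uv,z):
    d=c["R"].T@np.array([(uv[0]-c["cx"])/c["fx"],(uv[1]-c["cy"])/c["fy"],1]); o=-c["R"].T@c["t"]
    return o+d*(z-o[2])/d[2]
def proj(c,X):
    p=c["R"]@np.array(X)+c["t"]; return np.array([c["fx"]*p[0]/p[2]+c["cx"],c["fy"]*p[1]/p[2]+c["cy"]])
def tri(c1,u1,c2,u2):
    A=[];b=[]
    for c,u in((c1,u1),(c2,u2)):
        o=-c["R"].T@c["t"];d=c["R"].T@np.array([(u[0]-c["cx"])/c["fx"],(u[1]-c["cy"])/c["fy"],1]);d/=np.linalg.norm(d)
        P=np.eye(3)-np.outer(d,d);A.append(P);b.append(P@o)
    return np.linalg.solve(sum(A),sum(b))
def near(mask,uv,rad):
    m=np.zeros_like(mask);cv2.circle(m,tuple(map(int,uv)),rad,255,-1)
    return mask&m
def blobs(mask,c,z,amin):
    out=[]
    for k in cv2.findContours(mask,cv2.RETR_EXTERNAL,cv2.CHAIN_APPROX_NONE)[0]:
        if cv2.contourArea(k)<amin: continue
        w=np.array([ray(c,p,z)[:2] for p in k[:,0].astype(float)],np.float32)
        M=cv2.minAreaRect(w*1000); out.append((k[:,0].mean(0).round(1),np.round(M[0],1),np.round(M[1],1),round(M[2],1)))
    return out
E
python3 - <<'E'
from h import *
t=pickle.load(open("top.pkl","rb"));s=pickle.load(open("scene.pkl","rb"))
hsv=cv2.cvtColor(t["image"],cv2.COLOR_BGR2HSV); g=hsv[...,2]
print("table V",np.median(g[210:300,260:340]),[int(g[v,u]) for u,v in((167,203),(428,180),(405,230),(478,207))])
dark=(g<95).astype(np.uint8)*255
roi=np.zeros_like(dark);roi[135:265,145:500]=255
for b in blobs(dark&roi,t,.005,60):print("dark@5mm",*b)
for nm,c,y in(("top",t,0),("scene",s,0)):
    h=cv2.cvtColor(c["image"],cv2.COLOR_BGR2HSV)
    m=((h[...,0]>10)&(h[...,0]<24)&(h[...,1]>110)&(h[...,2]>70)).astype(np.uint8)
    n,l,st,ce=cv2.connectedComponentsWithStats(m)
    for i in range(1,n):
        u,v=ce[i]
        ok= (145<u<500 and 135<v<265) if nm=="top" else (180<u<480 and 120<v<290)
        if ok and st[i,4]>2: print(nm,"brass",ce[i].round(1),st[i,4],ray(c,ce[i],.05).round(4))
a=cv2.resize(t["image"][130:270,150:500],None,fx=2.28,fy=2.28,interpolation=cv2.INTER_CUBIC)
b=cv2.resize(s["image"][120:300,180:500],None,fx=1.5,fy=1.5,interpolation=cv2.INTER_CUBIC)
cv2.imwrite("pics/a.png",np.vstack([a,cv2.copyMakeBorder(b,0,0,0,a.shape[1]-b.shape[1],cv2.BORDER_CONSTANT)]))
E
```

```text
table V 144.0 [52, 53, 52, 51]
dark@5mm [445.2 249. ] [ 416.6 -322.6] [28. 54.] 85.2
dark@5mm [244.1 225.5] [479.6 216.3] [67.6 56.6] 89.9
dark@5mm [404.9 220.7] [ 491.7 -215.9] [84.9 84.8] 44.2
dark@5mm [477.7 205.8] [ 529.6 -413. ] [60.8 98.4] 23.1
dark@5mm [166.8 202.5] [542.2 428.9] [73.5 73.4] 1.8
dark@5mm [427. 179.] [ 603.9 -279.1] [60.4 57.8] 89.9
dark@5mm [211.4 173.5] [621.6 309.4] [37.5 51.3] 61.5
top brass [381.4 153.6] 13 [ 0.666 -0.149  0.05 ]
top brass [264.3 156.7] 10 [0.6584 0.1589 0.05  ]
top brass [350.5 204.6] 48 [ 0.5315 -0.0664  0.05  ]
top brass [456.5 250. ] 12 [ 0.4139 -0.3375  0.05  ]
top brass [194.6 251.1] 11 [0.4123 0.3353 0.05  ]
scene brass [236.9 141.7] 7 [ 0.4162 -0.3395  0.05  ]
scene brass [293.7 201.9] 50 [ 0.5485 -0.0606  0.05  ]
scene brass [240.  219.6] 14 [ 0.6665 -0.1501  0.05  ]
scene brass [455.1 222.2] 12 [0.4135 0.3358 0.05  ]
scene brass [350.5 265.9] 15 [0.6596 0.1575 0.05  ]
```

View pics/a.png

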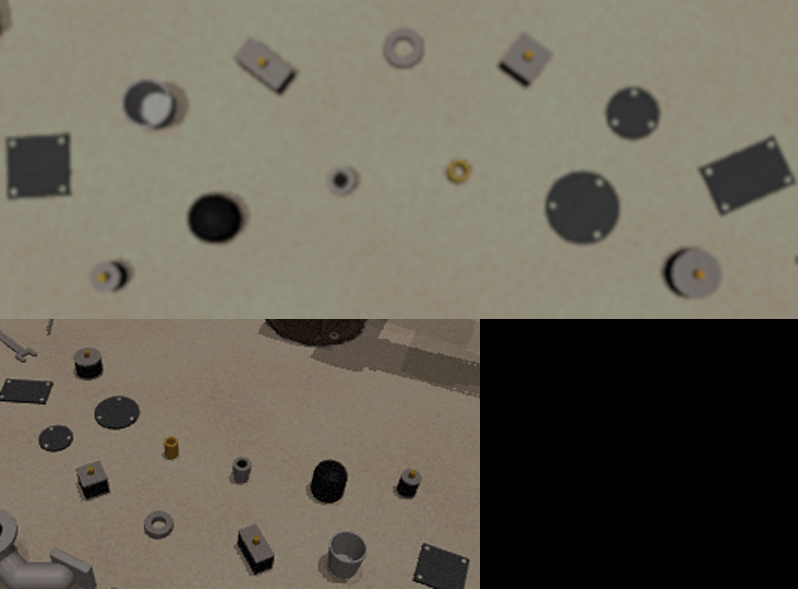

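Everything stands upright, and the studs agree between the two views to about 2 mm. Next I need the yaw of the square and oblong mounts, and a check of the plate centres from the scene view.

```bash
python3 - <<'E'
from h import *
t=pickle.load(open("top.pkl","rb"));s=pickle.load(open("scene.pkl","rb"))
h=cv2.cvtColor(t["image"],cv2.COLOR_BGR2HSV)
for n,(u,v) in dict(sq=(380,155),ob=(265,158),large=(456,250),small=(195,251),table=(320,260)).items():
    print(n,h[v+3,u-4],h[v-3,u+5])
for sm in(20,25,30):
  m=((h[...,1]<sm)&(h[...,2]>85)).astype(np.uint8)*255
  m=cv2.morphologyEx(m,cv2.MORPH_CLOSE,np.ones((5,5)))
  roi=np.zeros_like(m);roi[135:265,150:500]=255
  for b in blobs(m&roi,t,.04,30):print(sm,*b)
hs=cv2.cvtColor(s["image"],cv2.COLOR_BGR2HSV)[...,2]
print("scene table",hs[240:260,300:320].mean())
m=(hs<62).astype(np.uint8)*255;m=cv2.morphologyEx(m,cv2.MORPH_CLOSE,np.ones((3,3)))
roi=np.zeros_like(m);roi[125:310,170:500]=255
for b in blobs(m&roi,s,.005,60):print("scene dark",*b)
# small plate in top, hull circle
g=h[...,2]
for th in(90,105,115):
  for b in blobs(cv2.morphologyEx(((g<th)*255).astype(np.uint8),cv2.MORPH_CLOSE,np.ones((7,7)))&near(np.full_like(g,255),(428,180),18),t,.005,60):print("small plate",th,*b)
E
```

```text
sq [  9  22 115] [ 12  22 115]
ob [ 10  23 102] [ 15  26 116]
large [ 12  22 114] [ 11  25 112]
small [ 13  19 123] [ 13  20 115]
table [ 20  44 144] [ 20  48 143]
20 [212.5 173.8] [611.7 294. ] [55.3 53.9] 45.8
25 [196.3 251.1] [412.3 334.7] [26. 26.] 1.5
25 [454.5 250. ] [ 413.8 -335.7] [49.5 46.3] 89.9
25 [299.3 208.8] [521.1  67.8] [25.9 23.4] 63.3
25 [213.8 174.8] [612.4 293.4] [55.3 55.8] 45.8
25 [265.8 158.4] [657.  158.1] [59.9 27.3] 51.8
25 [380.3 154.7] [ 665. -148.] [36. 40.] 52.3
25 [326.6 150.7] [676.9  -5. ] [37.9 38. ] 44.3
30 [195.8 251.3] [411.2 336. ] [28.4 28.6] 1.5
30 [455.  249.6] [ 415.1 -336.9] [52.1 48.9] 89.9
30 [299.  208.5] [522.4  67.8] [28.9 26.2] 0.1
30 [213.5 174.6] [613.  292.8] [58.2 56.2] 89.9
30 [264.8 157.7] [657.8 159. ] [62.7 30.4] 52.8
30 [381.1 154.6] [ 665.5 -149.4] [41.3 42.7] 52.3
30 [326.6 150.5] [678.3  -4.9] [39.9 43.3] 89.9
scene table 131.1375
scene dark [256.2 305.8] [826.8   4.2] [22.6 37.5] 28.3
scene dark [218.3 295. ] [840.8 -99.2] [ 65.  127.7] 25.8
scene dark [473.2 286.5] [545.8 428.5] [76.5 73.3] 3.1
scene dark [178.8 280.1] [ 
[... 200 characters left out ...]
scene dark [450.7 232.6] [412.6 335.3] [42.9 32.9] 0.6
scene dark [241.4 232.1] [ 664.7 -151.1] [54.6 47.9] 52.1
scene dark [398.7 228.2] [460.7 209. ] [99.4 58.1] 11.0
scene dark [340.4 221.2] [515.2  63.5] [52.7 29.6] 26.5
scene dark [216.5 199.3] [ 608.7 -278.4] [63.3 62.9] 66.5
scene dark [257.3 182.2] [ 497.2 -215.5] [86.9 85.6] 28.5
scene dark [196.5 168.1] [ 533.3 -411.1] [65.3 98.3] 23.3
scene dark [238.9 153.5] [ 419.4 -336.2] [57.8 55.3] 39.7
scene dark [391.2 129.5] [84.  44.8] [ 69.3 209.9] 28.5
small plate 90 [427.  179.5] [ 603.9 -279.1] [60.3 57.8] 89.9
small plate 105 [427.2 179.3] [ 604.6 -279.8] [63.1 62.8] 43.9
small plate 115 [427.  179.4] [ 603.9 -279.1] [63.1 64.8] 44.3
```

Call:
play_rows(rows=[{"slide": [0,0,0],"delta_rot": [0,0,-1],"fingers": 1},{"slide": [0,0,0],"delta_rot": [0,0,-1],"fingers": 1},{"slide": [0,0,0],"delta_rot": [0,0,-1],"fingers": 1},{"slide": [0.24,0.304,0],"delta_rot": [0,0,0],"fingers": 1},{"slide": [0.24,0.304,0],"delta_rot": [0,0,0],"fingers": 1},{"slide": [0.24,0.304,0],"delta_rot": [0,0,0],"fingers": 1},{"slide": [0.24,0.304,0],"delta_rot": [0,0,0],"fingers": 1},{"slide": [0.24,0.304,0],"delta_rot": [0,0,0],"fingers": 1}], squeeze=25)

```text
time_s: 1.1
tcp_pos: [0.3411, 0.4259, 0.2264]
eef_rot: [180.0, 0.0, 0.0]
contact_force: [0.9, 0.5, 1.1]
gripper_width: 0.0873
gripper_force: 0.0
```

Call:
play_rows(rows=[{"slide": [0.238,0.3,0],"delta_rot": [0,0,0],"fingers": 1},{"slide": [0.238,0.3,0],"delta_rot": [0,0,0],"fingers": 1},{"slide": [0,0,0.35],"delta_rot": [0,0,0],"fingers": 1},{"slide": [0,0,0.35],"delta_rot": [0,0,0],"fingers": 1},{"slide": [0,0,0.2],"delta_rot": [0,0,0],"fingers": 1},{"slide": [0,0,0],"delta_rot": [0,0,0],"fingers": 1}])

```text
time_s: 1.85
tcp_pos: [0.4107, 0.336, 0.0893]
eef_rot: [179.7, 0.2, -0.0]
contact_force: [0.6, -1.1, 0.8]
gripper_width: 0.0879
gripper_force: 0.0
```

```bash
python3 - <<'E'
from plant import r
import cv2,numpy as np
t=r.capture("top")["image"];s=r.capture("scene")["image"]
f=lambda i:cv2.resize(i,(400,300),interpolation=cv2.INTER_CUBIC)
cv2.imwrite("pics/b.png",np.hstack([f(t[190:300,130:277]),f(s[150:285,380:560])]))
print(r.get_state()["tcp_pos"])
E
```

```text
[0.41218451 0.33814119 0.09235398]
```

View pics/b.png

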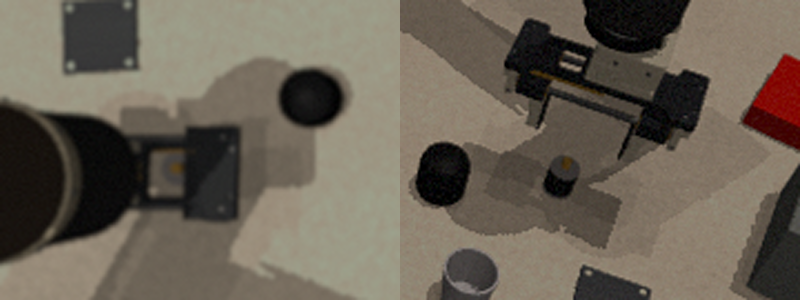

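The open fingers straddle the small mount: the stud is centred in the gap at crop (172,165) in the top view and at (562,165) in the scene view. I'll descend and grip.

Call:
play_rows(rows=[{"slide": [0,0,0.25],"delta_rot": [0,0,0],"fingers": 1},{"slide": [0,0,0.2],"delta_rot": [0,0,0],"fingers": 1},{"slide": [0,0,0.1],"delta_rot": [0,0,0],"fingers": 1},{"slide": [0,0,0],"delta_rot": [0,0,0],"fingers": -1},{"slide": [0,0,0],"delta_rot": [0,0,0],"fingers": -1},{"slide": [0,0,0],"delta_rot": [0,0,0],"fingers": -1},{"slide": [0,0,0],"delta_rot": [0,0,0],"fingers": -1},{"slide": [0,0,0],"delta_rot": [0,0,0],"fingers": -1}])

```text
time_s: 2.95
tcp_pos: [0.4119, 0.3379, 0.0094]
eef_rot: [-180.0, -0.0, 0.0]
contact_force: [1.0, -0.7, -0.2]
gripper_width: 0.0432
gripper_force: 0.0
```

Call:
play_rows(rows=[{"slide": [0,0,0],"delta_rot": [0,0,0],"fingers": -1},{"slide": [0,0,0],"delta_rot": [0,0,0],"fingers": -1}])

```text
time_s: 3.2
tcp_pos: [0.4117, 0.3374, 0.009]
eef_rot: [180.0, 0.0, 0.0]
contact_force: [-0.4, -0.6, 1.2]
gripper_width: 0.0326
gripper_force: 25.0
```

Call:
play_rows(rows=[{"slide": [0,0,-0.2],"delta_rot": [0,0,0],"fingers": -1},{"slide": [0,0,-0.3],"delta_rot": [0,0,0],"fingers": -1},{"slide": [0,0,-0.35],"delta_rot": [0,0,0],"fingers": -1},{"slide": [0.06,0.2,0],"delta_rot": [0,0,0],"fingers": -1},{"slide": [0.118,0.373,0],"delta_rot": [0,0,0],"fingers": -1},{"slide": [0.118,0.373,0],"delta_rot": [0,0,0],"fingers": -1},{"slide": [0.118,0.373,0],"delta_rot": [0,0,0],"fingers": -1},{"slide": [0.118,0.373,0],"delta_rot": [0,0,0],"fingers": -1}])

```text
time_s: 4.2
tcp_pos: [0.4919, 0.0823, 0.1366]
eef_rot: [-180.0, -0.0, 0.0]
contact_force: [1.9, -0.4, -1.3]
gripper_width: 0.0329
gripper_force: 25.0
```

Call:
play_rows(rows=[{"slide": [0.118,0.373,0],"delta_rot": [0,0,0],"fingers": -1},{"slide": [0.118,0.373,0],"delta_rot": [0,0,0],"fingers": -1},{"slide": [0.118,0.373,0],"delta_rot": [0,0,0],"fingers": -1},{"slide": [0.118,0.373,0],"delta_rot": [0,0,0],"fingers": -1},{"slide": [0.118,0.373,0],"delta_rot": [0,0,0],"fingers": -1},{"slide": [0.118,0.373,0],"delta_rot": [0,0,0],"fingers": -1},{"slide": [0.05,0.18,0],"delta_rot": [0,0,0],"fingers": -1},{"slide": [0,0,0],"delta_rot": [0,0,0],"fingers": -1}])

```text
time_s: 5.2
tcp_pos: [0.6051, -0.2808, 0.1352]
eef_rot: [-180.0, 0.1, -0.2]
contact_force: [-0.4, 1.5, -1.0]
gripper_width: 0.0326
gripper_force: 25.0
```

Call:
play_rows(rows=[{"slide": [0.005,-0.01,0.3],"delta_rot": [0,0,0],"fingers": -1},{"slide": [0,0,0.3],"delta_rot": [0,0,0],"fingers": -1},{"slide": [0,0,0.12],"delta_rot": [0,0,0],"fingers": -1},{"slide": [0,0,0],"delta_rot": [0,0,0],"fingers": -1}])

```text
time_s: 5.7
tcp_pos: [0.6056, -0.2767, 0.0277]
eef_rot: [-180.0, 0.1, 0.1]
contact_force: [0.5, 0.7, 0.5]
gripper_width: 0.0329
gripper_force: 25.0
```

Call:
play_rows(rows=[{"slide": [0,0,0],"delta_rot": [0,0,0],"fingers": -1}])

```text
time_s: 5.82
tcp_pos: [0.6075, -0.2773, 0.0304]
eef_rot: [180.0, -0.1, 0.1]
contact_force: [0.4, -0.3, -1.0]
gripper_width: 0.0326
gripper_force: 25.0
```

Call:
play_rows(rows=[{"slide": [0,0,0.03],"delta_rot": [0,0,0],"fingers": -1}])

```text
time_s: 5.95
tcp_pos: [0.6077, -0.2775, 0.0263]
eef_rot: [180.0, -0.2, 0.0]
contact_force: [-0.2, -0.1, -1.0]
gripper_width: 0.0326
gripper_force: 25.0
```

Call:
play_rows(rows=[{"slide": [0,0,0.02],"delta_rot": [0,0,0],"fingers": -1}])

```text
time_s: 6.08
tcp_pos: [0.6066, -0.2773, 0.0218]
eef_rot: [180.0, -0.1, 0.0]
contact_force: [-0.7, -0.3, -0.5]
gripper_width: 0.0326
gripper_force: 25.0
```

Call:
play_rows(rows=[{"slide": [0,0.005,0.025],"delta_rot": [0,0,0],"fingers": -1},{"slide": [0,0,0.012],"delta_rot": [0,0,0],"fingers": -1}])

```text
time_s: 6.32
tcp_pos: [0.606, -0.2781, 0.0152]
eef_rot: [-180.0, 0.0, 0.0]
contact_force: [-0.1, -0.4, -0.5]
gripper_width: 0.0329
gripper_force: 25.0
```

Call:
play_rows(rows=[{"slide": [0,0,0.01],"delta_rot": [0,0,0],"fingers": -1},{"slide": [0,0,0],"delta_rot": [0,0,0],"fingers": -1}])

```text
time_s: 6.58
tcp_pos: [0.6062, -0.278, 0.0141]
eef_rot: [180.0, 0.0, 0.0]
contact_force: [0.3, -1.3, 0.2]
gripper_width: 0.0328
gripper_force: 25.0
```

Call:
play_rows(rows=[{"slide": [0,0,0],"delta_rot": [0,0,0],"fingers": 1},{"slide": [0,0,0],"delta_rot": [0,0,0],"fingers": 1},{"slide": [0,0,0],"delta_rot": [0,0,0],"fingers": 1},{"slide": [0,0,0],"delta_rot": [0,0,0],"fingers": 1},{"slide": [0,0,-0.25],"delta_rot": [0,0,0],"fingers": 1},{"slide": [0,0,-0.4],"delta_rot": [0,0,0],"fingers": 1},{"slide": [0,0,-0.15],"delta_rot": [0,0,0],"fingers": 1}])

```text
time_s: 7.45
tcp_pos: [0.6079, -0.2786, 0.1383]
eef_rot: [179.9, -0.3, 0.0]
contact_force: [0.4, 0.5, -0.9]
gripper_width: 0.0873
gripper_force: 0.0
```

Call:
play_rows(rows=[{"slide": [-0.318,0.1,0],"delta_rot": [0,0,0],"fingers": 1},{"slide": [-0.318,0.1,0],"delta_rot": [0,0,0],"fingers": 1},{"slide": [-0.318,0.1,0],"delta_rot": [0,0,0],"fingers": 1},{"slide": [-0.318,0.1,0],"delta_rot": [0,0,0],"fingers": 1},{"slide": [0,0,0],"delta_rot": [0,0,0],"fingers": 1}])

```text
time_s: 8.07
tcp_pos: [0.4123, -0.3385, 0.1344]
eef_rot: [-180.0, 0.0, -0.1]
contact_force: [0.1, 0.1, 0.5]
gripper_width: 0.0878
gripper_force: 0.0
```

```bash
python3 - <<'E'
from plant import r
from h import *
t=r.capture("top");s=r.capture("scene");pickle.dump((t,s),open("l.pkl","wb"))
f=lambda i:cv2.resize(i,(400,300),interpolation=cv2.INTER_CUBIC)
cv2.imwrite("pics/c.png",np.hstack([f(t["image"][150:285,370:550]),f(s["image"][90:225,160:340])]))
print(r.get_state()["tcp_pos"])
for nm,c in(("top",t),("scene",s)):
    h=cv2.cvtColor(c["image"],cv2.COLOR_BGR2HSV)
    m=((h[...,0]>10)&(h[...,0]<24)&(h[...,1]>110)&(h[...,2]>60)).astype(np.uint8)
    n,l,st,ce=cv2.connectedComponentsWithStats(m)
    for i in range(1,n):
        for z in(.05,.055):
            p=ray(c,ce[i],z)
            if st[i,4]>2 and .35<p[0]<.72 and -.45<p[1]<.2: print(nm,z,ce[i].round(1),st[i,4],p.round(4))
E
```

```text
[ 0.41541908 -0.33842707  0.13456653]
top 0.05 [381.4 153.6] 13 [ 0.666 -0.149  0.05 ]
top 0.055 [381.4 153.6] 13 [ 0.6649 -0.1482  0.055 ]
top 0.05 [264.4 156.5] 11 [0.6588 0.1588 0.05  ]
top 0.055 [264.4 156.5] 11 [0.6578 0.1581 0.055 ]
top 0.05 [430.5 175.8] 11 [ 0.6067 -0.2765  0.05  ]
top 0.055 [430.5 175.8] 11 [ 0.6058 -0.2751  0.055 ]
top 0.05 [350.8 204.4] 53 [ 0.5319 -0.0672  0.05  ]
top 0.055 [350.8 204.4] 53 [ 0.5315 -0.0668  0.055 ]
scene 0.05 [237.4 142.8] 13 [ 0.4199 -0.3349  0.05  ]
scene 0.055 [237.4 142.8] 13 [ 0.4245 -0.3308  0.055 ]
scene 0.05 [214.4 188. ] 17 [ 0.6073 -0.2771  0.05  ]
scene 0.055 [214.4 188. ] 17 [ 0.6108 -0.2733  0.055 ]
scene 0.05 [294.  205.1] 119 [ 0.5582 -0.0542  0.05  ]
scene 0.055 [294.  205.1] 119 [ 0.5619 -0.0518  0.055 ]
scene 0.05 [240.2 220.7] 20 [ 0.6694 -0.1476  0.05  ]
scene 0.055 [240.2 220.7] 20 [ 0.6725 -0.1445  0.055 ]
scene 0.05 [350.5 266.7] 21 [0.6616 0.1584 0.05  ]
scene 0.055 [350.5 266.7] 21 [0.6647 0.1596 0.055 ]
```

View pics/c.png

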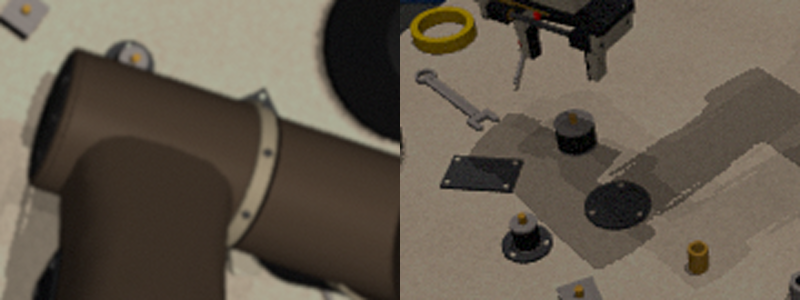

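The small mount stands in the middle of its plate, to within about 3 mm. Next is the large mount.

Call:
play_rows(rows=[{"slide": [0,0,0.35],"delta_rot": [0,0,0],"fingers": 1},{"slide": [0,0,0.3],"delta_rot": [0,0,0],"fingers": 1},{"slide": [0,0,0.18],"delta_rot": [0,0,0],"fingers": 1},{"slide": [0,0,0],"delta_rot": [0,0,0],"fingers": -1},{"slide": [0,0,0],"delta_rot": [0,0,0],"fingers": -1},{"slide": [0,0,0],"delta_rot": [0,0,0],"fingers": -1},{"slide": [0,0,0],"delta_rot": [0,0,0],"fingers": -1},{"slide": [0,0,0],"delta_rot": [0,0,0],"fingers": -1}])

```text
time_s: 9.18
tcp_pos: [0.4164, -0.3384, 0.0108]
eef_rot: [179.9, -0.1, 0.0]
contact_force: [0.0, 1.7, 7.8]
gripper_width: 0.0548
gripper_force: 25.0
```

Call:
play_rows(rows=[{"slide": [0,0,-0.1],"delta_rot": [0,0,0],"fingers": -1},{"slide": [0,0,-0.2],"delta_rot": [0,0,0],"fingers": -1},{"slide": [0,0,0],"delta_rot": [0,0,0],"fingers": -1}])

```text
time_s: 9.55
tcp_pos: [0.4168, -0.3387, 0.0573]
eef_rot: [179.9, -0.2, 0.0]
contact_force: [0.0, -0.6, -1.6]
gripper_width: 0.0549
gripper_force: 25.0
```

Call:
play_rows(rows=[{"slide": [0.173,-0.273,0],"delta_rot": [0,0,0],"fingers": -1},{"slide": [0.173,-0.273,0],"delta_rot": [0,0,0],"fingers": -1},{"slide": [0.173,-0.273,0],"delta_rot": [0,0,0],"fingers": -1},{"slide": [0,0,0],"delta_rot": [0,0,0],"fingers": -1},{"slide": [0,0,0],"delta_rot": [0,0,0],"fingers": -1}])

```text
time_s: 10.18
tcp_pos: [0.4926, -0.2149, 0.0542]
eef_rot: [-180.0, 0.1, 0.0]
contact_force: [-0.2, -0.6, -2.3]
gripper_width: 0.0547
gripper_force: 25.0
```

Call:
play_rows(rows=[{"slide": [0,0,0.15],"delta_rot": [0,0,0],"fingers": -1},{"slide": [0,0,0.07],"delta_rot": [0,0,0],"fingers": -1},{"slide": [0,0,0],"delta_rot": [0,0,0],"fingers": -1}])

```text
time_s: 10.55
tcp_pos: [0.492, -0.2158, 0.0207]
eef_rot: [-180.0, 0.1, -0.1]
contact_force: [-0.5, -1.1, -2.6]
gripper_width: 0.0553
gripper_force: 25.0
```

Lower the last bit, release and lift, then go to the square mount, turning to yaw -38.

Call:
play_rows(rows=[{"slide": [0.005,0,0.025],"delta_rot": [0,0,0],"fingers": -1},{"slide": [0,0,0.017],"delta_rot": [0,0,0],"fingers": -1},{"slide": [0,0,0.005],"delta_rot": [0,0,0],"fingers": -1},{"slide": [0,0,0],"delta_rot": [0,0,0],"fingers": -1}])

```text
time_s: 11.05
tcp_pos: [0.4943, -0.2153, 0.0157]
eef_rot: [180.0, -0.1, 0.0]
contact_force: [-2.6, 1.3, 8.9]
gripper_width: 0.0548
gripper_force: 25.0
```

Call:
play_rows(rows=[{"slide": [0,0,0],"delta_rot": [0,0,0],"fingers": 1},{"slide": [0,0,0],"delta_rot": [0,0,0],"fingers": 1},{"slide": [0,0,0],"delta_rot": [0,0,0],"fingers": 1},{"slide": [0,0,0],"delta_rot": [0,0,0],"fingers": 1},{"slide": [0,0,-0.25],"delta_rot": [0,0,0],"fingers": 1},{"slide": [0,0,-0.4],"delta_rot": [0,0,0],"fingers": 1},{"slide": [0,0,-0.15],"delta_rot": [0,0,0],"fingers": 1}])

```text
time_s: 11.92
tcp_pos: [0.4956, -0.2155, 0.138]
eef_rot: [179.9, -0.3, 0.0]
contact_force: [0.2, 0.9, -1.1]
gripper_width: 0.0874
gripper_force: 0.0
```

Call:
play_rows(rows=[{"slide": [0.29,-0.11,0],"delta_rot": [0,0,0],"fingers": 1},{"slide": [0.29,-0.11,0],"delta_rot": [0,0,0],"fingers": 1},{"slide": [0.29,-0.11,0],"delta_rot": [0,0,0],"fingers": 1},{"slide": [0.29,-0.11,0],"delta_rot": [0,0,0],"fingers": 1},{"slide": [0,0,0],"delta_rot": [0,0,1],"fingers": 1},{"slide": [0,0,0],"delta_rot": [0,0,1],"fingers": 1},{"slide": [0,0,0],"delta_rot": [0,0,1],"fingers": 1},{"slide": [0,0,0],"delta_rot": [0,0,1],"fingers": 1}])

```text
time_s: 12.92
tcp_pos: [0.6678, -0.1491, 0.134]
eef_rot: [180.0, 0.0, -18.5]
contact_force: [0.8, 0.3, 0.4]
gripper_width: 0.0877
gripper_force: 0.0
```

Call:
play_rows(rows=[{"slide": [0,0,0],"delta_rot": [0,0,1],"fingers": 1},{"slide": [0,0,0],"delta_rot": [0,0,1],"fingers": 1},{"slide": [0,0,0],"delta_rot": [0,0,1],"fingers": 1},{"slide": [0,0,0],"delta_rot": [0,0,1],"fingers": 1},{"slide": [0,0,0],"delta_rot": [0,0,0.25],"fingers": 1},{"slide": [0,0,0],"delta_rot": [0,0,0],"fingers": 1}])

```text
time_s: 13.68
tcp_pos: [0.6679, -0.1491, 0.1343]
eef_rot: [180.0, 0.0, -37.7]
contact_force: [0.0, -0.2, 0.4]
gripper_width: 0.0878
gripper_force: 0.0
```

```bash
python3 - <<'E'
from plant import r
from h import *
t=r.capture("top");s=r.capture("scene")
f=lambda i:cv2.resize(i,(400,300),interpolation=cv2.INTER_CUBIC)
cv2.imwrite("pics/d.png",np.hstack([f(t["image"][130:265,330:510]),f(s["image"][120:255,160:340])]))
st=r.get_state();print(st["tcp_pos"],st["eef_rot"])
E
```

```text
[ 0.66792092 -0.14912081  0.13440211] [ 1.79997168e+02  4.56141766e-03 -3.77375280e+01]
```

View pics/d.png

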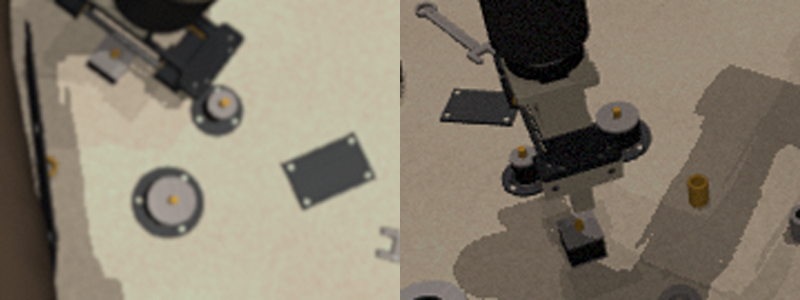

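The large mount sits in the middle of its plate (top crop (172,200)). The fingers are aligned with the square mount, so I'll descend and grip.

Call:
play_rows(rows=[{"slide": [-0.008,0.006,0.35],"delta_rot": [0,0,0],"fingers": 1},{"slide": [0,0,0.3],"delta_rot": [0,0,0],"fingers": 1},{"slide": [0,0,0.18],"delta_rot": [0,0,0],"fingers": 1},{"slide": [0,0,0],"delta_rot": [0,0,0],"fingers": -1},{"slide": [0,0,0],"delta_rot": [0,0,0],"fingers": -1},{"slide": [0,0,0],"delta_rot": [0,0,0],"fingers": -1},{"slide": [0,0,0],"delta_rot": [0,0,0],"fingers": -1},{"slide": [0,0,0],"delta_rot": [0,0,0],"fingers": -1}])

```text
time_s: 14.78
tcp_pos: [0.6665, -0.1493, 0.0107]
eef_rot: [-180.0, -0.0, -37.8]
contact_force: [-1.0, -1.0, 4.3]
gripper_width: 0.0434
gripper_force: 25.4
```

Call:
play_rows(rows=[{"slide": [0,0,0],"delta_rot": [0,0,0],"fingers": -1},{"slide": [0,0,0],"delta_rot": [0,0,0],"fingers": -1}])

```text
time_s: 15.02
tcp_pos: [0.6665, -0.1493, 0.0107]
eef_rot: [-180.0, -0.0, -37.8]
contact_force: [-1.3, 0.1, 5.6]
gripper_width: 0.0433
gripper_force: 25.0
```

Call:
play_rows(rows=[{"slide": [0,0,-0.15],"delta_rot": [0,0,-1],"fingers": -1},{"slide": [0,0,-0.35],"delta_rot": [0,0,-1],"fingers": -1},{"slide": [0,0,-0.35],"delta_rot": [0,0,-1],"fingers": -1},{"slide": [0,0,0],"delta_rot": [0,0,-1],"fingers": -1},{"slide": [0,0,0],"delta_rot": [0,0,-1],"fingers": -1},{"slide": [0,0,0],"delta_rot": [0,0,-1],"fingers": -1},{"slide": [0,0,0],"delta_rot": [0,0,-1],"fingers": -1},{"slide": [0,0,0],"delta_rot": [0,0,-1],"fingers": -1}])

```text
time_s: 16.02
tcp_pos: [0.6661, -0.1489, 0.1368]
eef_rot: [-180.0, 0.0, -1.0]
contact_force: [0.2, 0.0, -2.3]
gripper_width: 0.0436
gripper_force: 25.0
```

Call:
play_rows(rows=[{"slide": [-0.08,-0.349,0],"delta_rot": [0,0,0],"fingers": -1},{"slide": [-0.08,-0.349,0],"delta_rot": [0,0,0],"fingers": -1},{"slide": [-0.08,-0.349,0],"delta_rot": [0,0,0],"fingers": -1},{"slide": [-0.08,-0.349,0],"delta_rot": [0,0,0],"fingers": -1},{"slide": [-0.08,-0.349,0],"delta_rot": [0,0,0],"fingers": -1},{"slide": [-0.08,-0.349,0],"delta_rot": [0,0,0],"fingers": -1},{"slide": [-0.08,-0.349,0],"delta_rot": [0,0,0],"fingers": -1},{"slide": [-0.08,-0.349,0],"delta_rot": [0,0,0],"fingers": -1}])

```text
time_s: 17.02
tcp_pos: [0.5779, 0.2732, 0.1371]
eef_rot: [-180.0, 0.0, -1.1]
contact_force: [0.5, 0.0, -1.7]
gripper_width: 0.0432
gripper_force: 25.0
```

Call:
play_rows(rows=[{"slide": [-0.08,-0.349,0],"delta_rot": [0,0,0],"fingers": -1},{"slide": [-0.08,-0.349,0],"delta_rot": [0,0,0],"fingers": -1},{"slide": [-0.08,-0.349,0],"delta_rot": [0,0,0],"fingers": -1},{"slide": [0,0,0],"delta_rot": [0,0,-0.7],"fingers": -1},{"slide": [0,0,0.3],"delta_rot": [0,0,0],"fingers": -1},{"slide": [0,0,0],"delta_rot": [0,0,0],"fingers": -1},{"slide": [0,0,0],"delta_rot": [0,0,0],"fingers": -1}])

```text
time_s: 17.9
tcp_pos: [0.5464, 0.4294, 0.0933]
eef_rot: [180.0, -0.0, 2.1]
contact_force: [0.7, -0.4, -0.9]
gripper_width: 0.0433
gripper_force: 25.0
```

Call:
play_rows(rows=[{"slide": [-0.015,0,0.3],"delta_rot": [0,0,0],"fingers": -1},{"slide": [0,0,0.16],"delta_rot": [0,0,0],"fingers": -1},{"slide": [0,0,0.04],"delta_rot": [0,0,0],"fingers": -1},{"slide": [0,0,0],"delta_rot": [0,0,0],"fingers": -1}])

```text
time_s: 18.4
tcp_pos: [0.5445, 0.4298, 0.019]
eef_rot: [-179.9, -0.1, 2.1]
contact_force: [-0.2, -0.0, -2.3]
gripper_width: 0.0436
gripper_force: 25.0
```

Call:
play_rows(rows=[{"slide": [0,0,0.015],"delta_rot": [0,0,0],"fingers": -1},{"slide": [0,0,0],"delta_rot": [0,0,0],"fingers": -1}])

```text
time_s: 18.65
tcp_pos: [0.544, 0.4296, 0.0163]
eef_rot: [-179.9, -0.1, 2.1]
contact_force: [-0.4, -0.6, -1.4]
gripper_width: 0.0435
gripper_force: 25.0
```

Call:
play_rows(rows=[{"slide": [0,0,0.006],"delta_rot": [0,0,0],"fingers": -1},{"slide": [0,0,0],"delta_rot": [0,0,0],"fingers": 1},{"slide": [0,0,0],"delta_rot": [0,0,0],"fingers": 1},{"slide": [0,0,0],"delta_rot": [0,0,0],"fingers": 1},{"slide": [0,0,0],"delta_rot": [0,0,0],"fingers": 1},{"slide": [0,0,-0.25],"delta_rot": [0,0,0],"fingers": 1},{"slide": [0,0,-0.4],"delta_rot": [0,0,0],"fingers": 1},{"slide": [0,0,-0.15],"delta_rot": [0,0,0],"fingers": 1}])

```text
time_s: 19.65
tcp_pos: [0.545, 0.4305, 0.1387]
eef_rot: [-179.8, -0.2, 2.1]
contact_force: [0.1, 0.2, -1.7]
gripper_width: 0.0875
gripper_force: 0.0
```

Call:
play_rows(rows=[{"slide": [0.139,0.367,0],"delta_rot": [0,0,0],"fingers": 1},{"slide": [0.139,0.367,0],"delta_rot": [0,0,0],"fingers": 1},{"slide": [0.139,0.367,0],"delta_rot": [0,0,0],"fingers": 1},{"slide": [0.139,0.367,0],"delta_rot": [0,0,0],"fingers": 1},{"slide": [0.139,0.367,0],"delta_rot": [0,0,0],"fingers": 1},{"slide": [0,0,0],"delta_rot": [0,0,1],"fingers": 1},{"slide": [0,0,0],"delta_rot": [0,0,1],"fingers": 1},{"slide": [0,0,0],"delta_rot": [0,0,1],"fingers": 1}])

```text
time_s: 20.65
tcp_pos: [0.6578, 0.1574, 0.1342]
eef_rot: [180.0, 0.0, -11.9]
contact_force: [0.8, 0.4, 0.4]
gripper_width: 0.0878
gripper_force: 0.0
```

Call:
play_rows(rows=[{"slide": [0,0,0],"delta_rot": [0,0,1],"fingers": 1},{"slide": [0,0,0],"delta_rot": [0,0,1],"fingers": 1},{"slide": [0,0,0],"delta_rot": [0,0,1],"fingers": 1},{"slide": [0,0,0],"delta_rot": [0,0,1],"fingers": 1},{"slide": [0,0,0],"delta_rot": [0,0,1],"fingers": 1},{"slide": [0,0,0],"delta_rot": [0,0,1],"fingers": 1},{"slide": [0,0,0],"delta_rot": [0,0,1],"fingers": 1},{"slide": [0,0,0],"delta_rot": [0,0,1],"fingers": 1}])

```text
time_s: 21.65
tcp_pos: [0.6577, 0.1578, 0.1343]
eef_rot: [180.0, 0.0, -48.5]
contact_force: [-0.7, -0.0, -0.1]
gripper_width: 0.0873
gripper_force: 0.0
```

Call:
play_rows(rows=[{"slide": [0,0,0],"delta_rot": [0,0,1],"fingers": 1},{"slide": [0,0,0],"delta_rot": [0,0,1],"fingers": 1},{"slide": [0,0,0],"delta_rot": [0,0,1],"fingers": 1},{"slide": [0,0,0],"delta_rot": [0,0,1],"fingers": 1},{"slide": [0,0,0],"delta_rot": [0,0,1],"fingers": 1},{"slide": [0,0,0],"delta_rot": [0,0,1],"fingers": 1},{"slide": [0,0,0],"delta_rot": [0,0,1],"fingers": 1},{"slide": [0,0,0],"delta_rot": [0,0,1],"fingers": 1}])

```text
time_s: 22.65
tcp_pos: [0.6577, 0.1578, 0.1342]
eef_rot: [180.0, -0.0, -85.2]
contact_force: [0.5, -0.3, 0.3]
gripper_width: 0.0873
gripper_force: 0.0
```

Call:
play_rows(rows=[{"slide": [0,0,0],"delta_rot": [0,0,1],"fingers": 1},{"slide": [0,0,0],"delta_rot": [0,0,1],"fingers": 1},{"slide": [0,0,0],"delta_rot": [0,0,1],"fingers": 1},{"slide": [0,0,0],"delta_rot": [0,0,1],"fingers": 1},{"slide": [0,0,0],"delta_rot": [0,0,1],"fingers": 1},{"slide": [0,0,0],"delta_rot": [0,0,1],"fingers": 1},{"slide": [0,0,0],"delta_rot": [0,0,1],"fingers": 1},{"slide": [0,0,0],"delta_rot": [0,0,1],"fingers": 1}])

```text
time_s: 23.65
tcp_pos: [0.6577, 0.1578, 0.1342]
eef_rot: [180.0, -0.0, -121.8]
contact_force: [-0.1, -0.3, 0.6]
gripper_width: 0.0877
gripper_force: 0.0
```

Call:
play_rows(rows=[{"slide": [0,0,0],"delta_rot": [0,0,1],"fingers": 1},{"slide": [0,0,0],"delta_rot": [0,0,0.2],"fingers": 1},{"slide": [0,0,0],"delta_rot": [0,0,0],"fingers": 1}])

```text
time_s: 24.02
tcp_pos: [0.6577, 0.1579, 0.1343]
eef_rot: [180.0, -0.0, -127.1]
contact_force: [-0.5, 0.3, 0.1]
gripper_width: 0.0876
gripper_force: 0.0
```

```bash
python3 - <<'E'
from plant import r
from h import *
t=r.capture("top");s=r.capture("scene")
f=lambda i:cv2.resize(i,(400,300),interpolation=cv2.INTER_CUBIC)
cv2.imwrite("pics/e.png",np.hstack([f(t["image"][130:265,130:310]),f(s["image"][185:320,320:500])]))
st=r.get_state();print(st["tcp_pos"],st["eef_rot"])
E
```

```text
[0.65776022 0.157865   0.13430062] [-1.79999145e+02 -4.15924168e-04 -1.27118296e+02]
```

View pics/e.png

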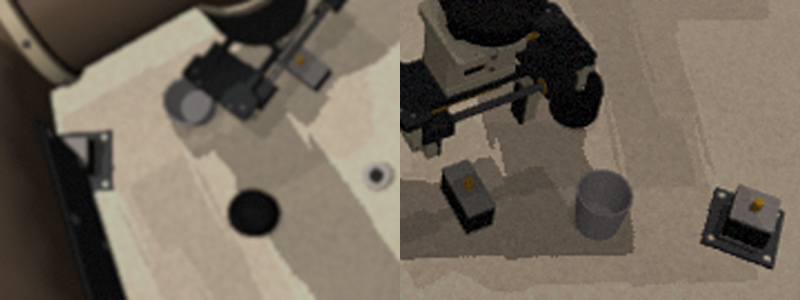

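The square mount is set parallel on its plate (scene crop (745,225)). The gripper is aligned across the oblong mount, so I'll grip it.

Call:
play_rows(rows=[{"slide": [0,0,0.35],"delta_rot": [0,0,0],"fingers": 1},{"slide": [0,0,0.3],"delta_rot": [0,0,0],"fingers": 1},{"slide": [0,0,0.18],"delta_rot": [0,0,0],"fingers": 1},{"slide": [0,0,0],"delta_rot": [0,0,0],"fingers": -1},{"slide": [0,0,0],"delta_rot": [0,0,0],"fingers": -1},{"slide": [0,0,0],"delta_rot": [0,0,0],"fingers": -1},{"slide": [0,0,0],"delta_rot": [0,0,0],"fingers": -1},{"slide": [0,0,0],"delta_rot": [0,0,0],"fingers": -1}])

```text
time_s: 25.12
tcp_pos: [0.658, 0.158, 0.0106]
eef_rot: [-180.0, 0.1, -127.2]
contact_force: [0.6, 0.2, 0.5]
gripper_width: 0.0436
gripper_force: 0.0
```

Call:
play_rows(rows=[{"slide": [0,0,0],"delta_rot": [0,0,0],"fingers": -1},{"slide": [0,0,0],"delta_rot": [0,0,0],"fingers": -1},{"slide": [0,0,0],"delta_rot": [0,0,0],"fingers": -1}])

```text
time_s: 25.5
tcp_pos: [0.6581, 0.1579, 0.0101]
eef_rot: [-180.0, 0.0, -127.2]
contact_force: [0.6, -1.1, 1.9]
gripper_width: 0.0312
gripper_force: 25.0
```

Call:
play_rows(rows=[{"slide": [0,0,-0.15],"delta_rot": [0,0,-1],"fingers": -1},{"slide": [0,0,-0.35],"delta_rot": [0,0,-1],"fingers": -1},{"slide": [0,0,-0.35],"delta_rot": [0,0,-1],"fingers": -1},{"slide": [0,0,0],"delta_rot": [0,0,-1],"fingers": -1},{"slide": [0,0,0],"delta_rot": [0,0,-1],"fingers": -1},{"slide": [0,0,0],"delta_rot": [0,0,-1],"fingers": -1},{"slide": [0,0,0],"delta_rot": [0,0,-1],"fingers": -1},{"slide": [0,0,0],"delta_rot": [0,0,-1],"fingers": -1}])

```text
time_s: 26.5
tcp_pos: [0.6569, 0.1577, 0.1364]
eef_rot: [179.9, -0.0, -90.4]
contact_force: [0.5, 0.8, -3.0]
gripper_width: 0.0314
gripper_force: 25.0
```

Call:
play_rows(rows=[{"slide": [0.381,0.081,0],"delta_rot": [0,0,0],"fingers": -1},{"slide": [0.381,0.081,0],"delta_rot": [0,0,0],"fingers": -1},{"slide": [0.381,0.081,0],"delta_rot": [0,0,0],"fingers": -1},{"slide": [0.381,0.081,0],"delta_rot": [0,0,0],"fingers": -1},{"slide": [0.381,0.081,0],"delta_rot": [0,0,0],"fingers": -1},{"slide": [0.381,0.081,0],"delta_rot": [0,0,0],"fingers": -1},{"slide": [0.381,0.081,0],"delta_rot": [0,0,0],"fingers": -1},{"slide": [0.381,0.081,0],"delta_rot": [0,0,0],"fingers": -1}])

```text
time_s: 27.5
tcp_pos: [0.5553, -0.2998, 0.1367]
eef_rot: [179.9, 0.0, -90.5]
contact_force: [1.9, 0.9, -2.7]
gripper_width: 0.0313
gripper_force: 25.0
```

Call:
play_rows(rows=[{"slide": [0.381,0.081,0],"delta_rot": [0,0,0],"fingers": -1},{"slide": [0.381,0.081,0],"delta_rot": [0,0,0],"fingers": -1},{"slide": [0,0,0],"delta_rot": [0,0,-1],"fingers": -1},{"slide": [0,0,0],"delta_rot": [0,0,-1],"fingers": -1},{"slide": [0,0,0],"delta_rot": [0,0,-1],"fingers": -1},{"slide": [0,0,0],"delta_rot": [0,0,-1],"fingers": -1},{"slide": [0,0,0],"delta_rot": [0,0,-1],"fingers": -1},{"slide": [0,0,0],"delta_rot": [0,0,-0.1],"fingers": -1}])

```text
time_s: 28.5
tcp_pos: [0.5306, -0.4121, 0.1365]
eef_rot: [180.0, 0.1, -67.2]
contact_force: [0.3, 0.2, -3.3]
gripper_width: 0.0317
gripper_force: 25.0
```

Call:
play_rows(rows=[{"slide": [0,0,0.3],"delta_rot": [0,0,0],"fingers": -1},{"slide": [0,0,0],"delta_rot": [0,0,0],"fingers": -1},{"slide": [0,0,0],"delta_rot": [0,0,0],"fingers": -1}])

```text
time_s: 28.88
tcp_pos: [0.5315, -0.4129, 0.0932]
eef_rot: [180.0, -0.0, -67.2]
contact_force: [0.6, -0.1, -2.1]
gripper_width: 0.0312
gripper_force: 25.0
```

```bash
python3 - <<'E'
from plant import r
from h import *
t=r.capture("top");s=r.capture("scene")
f=lambda i:cv2.resize(i,(400,300),interpolation=cv2.INTER_CUBIC)
cv2.imwrite("pics/f.png",np.hstack([f(t["image"][140:275,390:570]),f(s["image"][90:225,100:280])]))
st=r.get_state();print(st["tcp_pos"],st["eef_rot"])
E
```

```text
[ 0.5320738  -0.41304705  0.09407843] [-1.79925518e+02 -1.09945955e-01 -6.71397524e+01]
```

View pics/f.png

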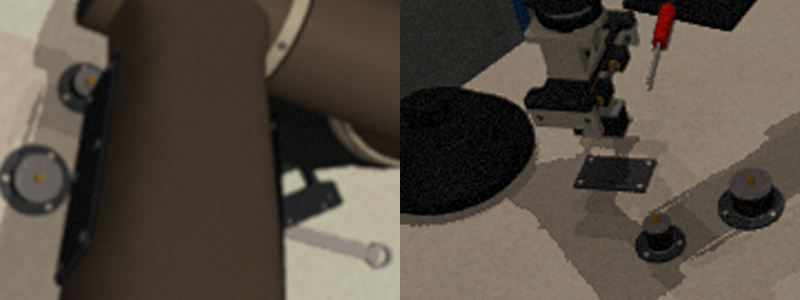

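The oblong mount hangs over its plate (scene crop (617,172)), parallel to it and clear of the reel. I'll lower it.

Call:
play_rows(rows=[{"slide": [0,0,0.3],"delta_rot": [0,0,0],"fingers": -1},{"slide": [0,0,0.16],"delta_rot": [0,0,0],"fingers": -1},{"slide": [0,0,0.04],"delta_rot": [0,0,0],"fingers": -1},{"slide": [0,0,0],"delta_rot": [0,0,0],"fingers": -1}])

```text
time_s: 29.48
tcp_pos: [0.5319, -0.413, 0.0185]
eef_rot: [-180.0, -0.1, -67.1]
contact_force: [-0.5, -0.3, -2.0]
gripper_width: 0.031
gripper_force: 25.0
```

Call:
play_rows(rows=[{"slide": [0,0,0.015],"delta_rot": [0,0,0],"fingers": -1},{"slide": [0,0,0.006],"delta_rot": [0,0,0],"fingers": -1},{"slide": [0,0,0],"delta_rot": [0,0,0],"fingers": -1}])

```text
time_s: 29.85
tcp_pos: [0.5318, -0.4129, 0.0152]
eef_rot: [-179.9, -0.1, -67.1]
contact_force: [0.1, 1.1, 1.3]
gripper_width: 0.0314
gripper_force: 25.0
```

Call:
play_rows(rows=[{"slide": [0,0,0],"delta_rot": [0,0,0],"fingers": 1},{"slide": [0,0,0],"delta_rot": [0,0,0],"fingers": 1},{"slide": [0,0,0],"delta_rot": [0,0,0],"fingers": 1},{"slide": [0,0,0],"delta_rot": [0,0,0],"fingers": 1},{"slide": [0,0,-0.25],"delta_rot": [0,0,0],"fingers": 1},{"slide": [0,0,-0.4],"delta_rot": [0,0,0],"fingers": 1},{"slide": [0,0,-0.4],"delta_rot": [0,0,0],"fingers": 1},{"slide": [0,0,-0.2],"delta_rot": [0,0,0],"fingers": 1}])

```text
time_s: 30.85
tcp_pos: [0.5322, -0.4132, 0.206]
eef_rot: [-179.8, -0.2, -67.1]
contact_force: [1.2, 0.1, 0.3]
gripper_width: 0.087
gripper_force: 0.0
```

Call:
play_rows(rows=[{"slide": [-0.338,-0.143,0],"delta_rot": [0,0,0],"fingers": 1},{"slide": [-0.338,-0.143,0],"delta_rot": [0,0,0],"fingers": 1},{"slide": [-0.338,-0.143,0],"delta_rot": [0,0,0],"fingers": 1},{"slide": [-0.338,-0.143,0],"delta_rot": [0,0,0],"fingers": 1},{"slide": [-0.338,-0.143,0],"delta_rot": [0,0,0],"fingers": 1},{"slide": [-0.338,-0.143,0],"delta_rot": [0,0,0],"fingers": 1},{"slide": [0,0,0],"delta_rot": [0,0,0],"fingers": 1},{"slide": [0,0,0],"delta_rot": [0,0,0],"fingers": 1}])

```text
time_s: 31.85
tcp_pos: [0.5315, -0.082, 0.2018]
eef_rot: [-180.0, -0.0, -67.1]
contact_force: [0.4, 0.6, 0.6]
gripper_width: 0.0878
gripper_force: 0.0
```

```bash
python3 - <<'E'
from plant import r
from h import *
t=r.capture("top");s=r.capture("scene")
cv2.imwrite("pics/g.png",np.vstack([cv2.resize(t["image"][130:270,150:500],None,fx=2.2,fy=2.2,interpolation=cv2.INTER_CUBIC),cv2.resize(s["image"][120:310,150:500],(770,290),interpolation=cv2.INTER_CUBIC)]))
h=cv2.cvtColor(t["image"],cv2.COLOR_BGR2HSV)
m=((h[...,1]<30)&(h[...,2]>85)).astype(np.uint8)*255
m=cv2.morphologyEx(m,cv2.MORPH_CLOSE,np.ones((5,5)))
roi=np.zeros_like(m);roi[135:265,150:500]=255
for b in blobs(m&roi,t,.045,60):print(*b)
for nm,c in(("top",t),("scene",s)):
    h=cv2.cvtColor(c["image"],cv2.COLOR_BGR2HSV)
    m=((h[...,0]>10)&(h[...,0]<24)&(h[...,1]>110)&(h[...,2]>60)).astype(np.uint8)
    n,l,st,ce=cv2.connectedComponentsWithStats(m)
    for i in range(1,n):
        p=ray(c,ce[i],.054)
        if st[i,4]>2 and .35<p[0]<.72 and abs(p[1])<.5: print(nm,ce[i].round(1),st[i,4],p.round(4))
E
```

```text
[408.8 221.6] [ 491.4 -219.2] [78.3 60.5] 8.3
[475.8 207.3] [ 526.3 -397.9] [59.7 93.7] 24.3
[162.8 199.3] [539.4 417.6] [69.3 72. ] 6.0
top [158.6 199.8] 12 [0.5447 0.4314 0.054 ]
top [483.5 204. ] 12 [ 0.532  -0.4101  0.054 ]
top [386.5 215.2] 16 [ 0.5035 -0.1588  0.054 ]
top [407.5 219.5] 12 [ 0.4923 -0.2127  0.054 ]
scene [193.3 156.5] 19 [ 0.5362 -0.4085  0.054 ]
scene [257.1 169.9] 14 [ 0.4949 -0.2124  0.054 ]
scene [214.6 187.8] 18 [ 0.6093 -0.2743  0.054 ]
scene [294.  205.3] 123 [ 0.5617 -0.0518  0.054 ]
scene [481.  276.2] 21 [0.5465 0.4311 0.054 ]
scene [497.3 344.3] 3 [0.6916 0.4976 0.054 ]
```

View pics/g.png

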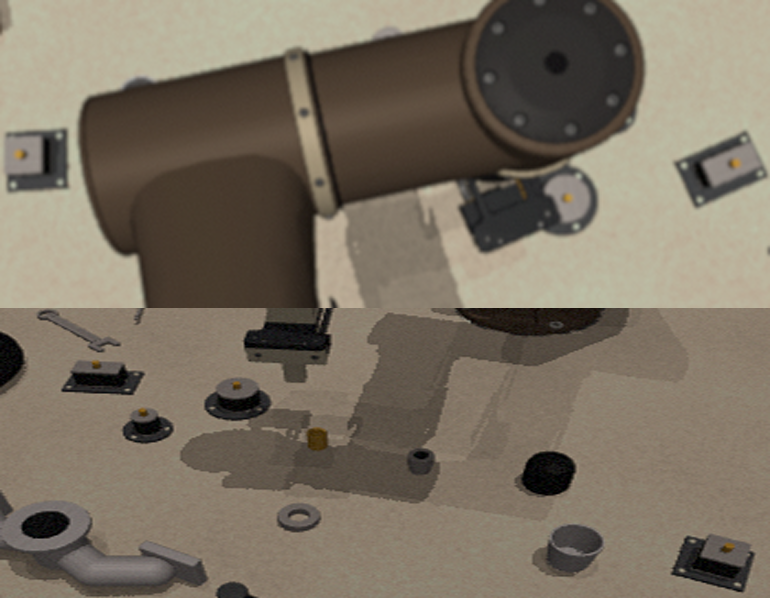

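All four mounts stand centred and parallel on their plates, with the studs within about 4 mm of the plate centres. The canister and cup were not disturbed, and the gripper is clear.

```bash
python3 -c "
from plant import r
print(r.close_job())"
```

```text
the job is handed in; nothing more can be done
None
```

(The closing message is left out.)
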